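# Transponder through the charging case flap

### The arm

A 7-joint arm with a two-finger parallel gripper is mounted at the origin on the work surface. World frame = base frame: x ahead of the robot, y to its left, z up, the work surface at z = 0. Lengths are in m, angles in rad, forces in N, time in s.
With the tool pointing down it reaches from about 0.4 to 0.85 m from the base axis. Payload 10.4 kg.
Tool frame: the origin (TCP) lies between the finger pads; the fingertips stand 11 mm ahead of it and the grasp point (between the pads) lies 8 mm behind it; z points along the fingers, y is the direction in which the jaws open and shut (so a half turn about z gives the same grasp; the last joint's range is limited). The gripper opens to 87 mm and grips with 3 to 60 N. Pads are 19 mm wide; open, the fingers measure 117 mm over their backs; the gripper's body (75 mm by 190 mm) begins 51 mm behind the grasp point.
Start: joints at [-1.261, 0.332, -0.065, 1.46, 0.022, 1.35, -0.088], TCP at [0.204, 0.591, 0.234] pointing down, gripper open.
Joint ranges: [-2.6, 2.6], [-0.5, 2.12], [-1.47, 1.34], [0.16, 2.42], [-1.27, 4.41], [0.06, 2.06], [-2.6, 2.6]. Speed limits (rad/s): [2.22, 2.22, 2.79, 2.79, 3.14, 3.14, 3.14].

### API

Orientations are given as a unit quaternion [x, y, z, w].
In Python, from bench import r, eyes gives the robot as it stands.
- The arm moves only by the shell command python3 -m inch 'ROWS' [FORCE]. ROWS is a JSON object of lists of equal length, an entry for each row: "translation": the shift along the world's x, y, z scaled (see below), a list of three; "rot": the turn, a rotation vector about the world's x, y, z scaled (see below), a list of three; "jaw": the finger opening in mm, from 0 to 87. In form: {"translation": [[tx, ty, tz], ...], "rot": [[ax, ay, az], ...], "jaw": [jaw, ...]}. A call has 1 to 20 rows; each row is the pose to reach, as a shift and turn from the pose measured when the call began; what a row does not reach only later rows make up. The controller multiplies each number of a shift by 100 mm and each number of a turn by 60 degrees. A row lasts 1/10 s, in which the tool goes at most 50 mm and 8.59 degrees, less where a joint would pass 70% of its speed; a pose out of reach is approached as far as the arm can. A call with a number of a shift or a turn outside -1 to 1 is refused whole. A call with a gripper value outside its range is refused whole. The fingers move at their own pace and stop on an object; FORCE is the grip in N (left out, the last holds). Time passes only in rows, so rows that repeat a pose let the fingers close. It gives the time, the measured TCP pose, the force and the opening at its end, in the units of the state.
- r.read_state(): the state, without advancing time (a new reading comes with each control period).
- eyes.camera(name): name is "side" or "top" or "wrist"; returns the picture (384x512x3 uint8, blue, green, red); there is no depth.
- eyes.calibration(name): a dict with "fx", "fy", "cx", "cy" (pixels), "R" (3x3) and "t" (3): a world point X has camera coordinates R X + t; the wrist camera has in their place "hand_eye" (4x4, takes a point from camera to tool coordinates, whose origin is the TCP and whose axes are the flange's). Camera axes: x right, y down, z forward; pixel columns grow to the right and rows downward; lengths in m; the calibration is good to about 2 mm. A picture is of the moment at which its call begins: read the wrist's pose just before it. calibration takes no time and is no camera call.
- r.close_job(): hands the job in, once; it reports no verdict.
The state is a dict: "time": time; "joint_positions": joint angles; "joint_vel": joint speeds; "joint_torque": joint torques, N m; "ee_pos": TCP position; "eef_rot": TCP orientation; "ft_force": force on the tool from outside, world axes, zero at the start; "torque": the same for the moment, N m; "width": finger opening in m.
Only numpy, scipy, OpenCV 4.12 (cv2) and the standard library are available. Lean on these libraries where they do the work, as an engineer would, in place of code of your own. Each camera call takes 0.05 s, during which the arm holds its last target. There are 200 camera calls.

### The job

Put the green transponder away in the black charging case: with one finger push the orange tab away from the robot to hold the spring flap in the lid open, and while it is held open push the transponder along the lid with the other finger until it drops through the mouth. Push only: do not pinch or lift the transponder, and never shove it onto the closed flap. Then draw back so that the flap closes over it, leaving the rocker switch and everything else undisturbed.

Things in the scene. Friction and masses are not known exactly. Their poses are not given: they have to be found in the camera images.
- case: Black charging case, fixed: 240 mm along its x, 220 along y, 90 high. Origin: centre of the underside, z up, x away from the robot (within 20 degrees), y left. Lid flat at z = 90 mm; its mouth spans x 20 to 84, y -30 to 30 mm, closed by the grey flap; inside it is empty down to a 6 mm floor. The latch on the front is not used.
- case_mouth (a point): Middle of the mouth's near edge: x 20, y 0, z 90 mm in the case's frame, axes as the case's. The transponder tips in once its centre is past it with the flap open.
- lane (a point): Middle of the lane on the lid (x -50, y 0, z 90 mm in the case's frame, same axes) between two grey rails, 4 mm thick, 8 mm high, at y -30 and 30 mm, x -119 to 88 mm: 56 mm wide inside, leading to the mouth and on past it.
- flap (a joint): Flap angle, rad: 0 closed (2 mm below the lid face), positive swung down into the case, stop 1.5. Axis along the case's y at x 20, z 88 mm, the mouth's near edge: the open flap is a chute sloping down away from the robot; 0.9 rad is plenty. A spring shuts it when released (0.05 N m closed, 0.09 fully open); the transponder's weight alone does not open it.
- tab_tip (a point): Top of the orange upright tab, one piece with the flap, left of the mouth: 28 mm wide in y, 5 thick, centred on x 20, y 64 mm in the case's frame, 46 mm above the lid when closed. Pushed along +x it tips forwards and opens the flap.
- tab_foot (a point): Foot of the tab, on the flap's axis (x 20, y 64, z 88 mm in the case's frame). A fingertip 8 mm above the lid pushes with 4 to 8 N; 20 mm of push gives about 1.1 rad. Going on along +x the finger slides over the tab's tip and keeps the flap open until all of it is some 46 mm past the axis. The lid beyond the tab is clear.
- transponder: Green plastic transponder, a block 34 mm along its x, 48 mm along its y, 20 mm high, about 60 g, with a white patch on top. Origin at the centre of its underside, z up. It starts lying on the lid between the guide rails, short of the mouth, turned up to 6 degrees from the case's axes.
- rocker (a joint): Red rocker switch, 30 x 18 mm, on the lid at x = 40, y = -78 mm in the case's frame, top 5 mm above the lid; 0 rad untouched, grows when pressed. Leave alone.
- gear: White nylon spur gear, 43 mm across, 13 mm high, lying on the lid to the right of the lane; origin at the centre of its underside. Leave alone.
- battery: Silver hard-cased battery pack, 138 x 47 x 25 mm, on the table left of the case; origin at the centre of its underside. Leave alone.
- wrench: Purple aluminium four-way wheel wrench, 130 x 110 mm, 18 mm high, on the table right of the case; origin at its middle, underside. Leave alone.
- wheel: Black rubber wheel with a yellow hub, 66 mm across, 29 mm high, lying on the table left of the case. Leave alone.
- oil: Small bottle with a red cap, 32 mm across, 75 mm high, standing on the table right of the case. Leave alone.
- driver: Screwdriver with an orange handle, 170 mm long, lying on the table beyond the case. Leave alone.

How it is judged:
On the way, in this order (a step that is already met when the one before it is completed fails the run):
1. the flap is pushed open by its tab while the transponder's centre is still on the lid short of the mouth (value of joint flap above 0.6 rad and contact force between the fingers and case above 0.3 N and x of transponder in the frame of case below 0.02 m and z of transponder in the frame of case above 0.08 m), for 0.05 s.
2. the transponder has gone down through the mouth while the flap is open (value of joint flap above 0.4 rad and z of transponder in the frame of case below 0.06 m), for 0.02 s.
At the end, for the whole second after the job is handed in: The transponder lies at rest inside the case, its origin at least 30 mm below the lid's top, and the flap is shut (under 0.1 rad). The rocker switch is as it was and nothing else has moved more than 15 mm (z of transponder in the frame of case between 0 and 0.06 m and x of transponder in the frame of case between -0.12 and 0.12 m and y of transponder in the frame of case between -0.11 and 0.11 m and value of joint each of flap, rocker below 0.1 rad and linear speed of transponder below 0.03 m/s); the robot touches nothing.
It fails at once if the transponder is lifted more than 15 mm off the lid (z of transponder in the frame of case above 0.105 m).
It fails at once if the transponder is shoved onto the closed flap (its centre more than 8 mm past the mouth's near edge at lid height with the flap under 0.3 rad) (x of transponder in the frame of case above 0.028 m and z of transponder in the frame of case above 0.08 m and value of joint flap below 0.3 rad).
It fails at once if the rocker switch is pressed (value of joint rocker above 0.15 rad).
It fails at once if a bystander is moved more than 15 mm (distance of any of gear, battery, wrench, wheel, oil, driver from where it was at the start of the episode above 0.015 m).
It also fails if it takes over 32 s, if anything falls off the work surface, if the arm or the gripper's body presses on something with over 40 N, if the wrist force passes 120 N, or if a joint passes its speed limit or range.

## Working session

There is one attempt and no reset: what is moved stays moved. The work goes in short steps, Python scripts to look and compute and a shell command to move; the robot and the scene stay as the last step left them, time stands still between calls to the robot, and variables do not carry over. Pictures are saved under pics/ and viewed, about 8 in all and at most 12, crops included, and the job is handed in when it is done.

```bash
mkdir -p pics; ls; python3 - <<'E'
from bench import r, eyes
import cv2,numpy as np
s=r.read_state();print({k:np.round(v,3) for k,v in s.items()})
ims=[]
for n in("top","side"):
    im=eyes.camera(n);cv2.imwrite(f"pics/{n}0.png",im);ims.append(im)
    c=eyes.calibration(n);print(n,{k:np.round(v,3).tolist() for k,v in c.items()})
print(eyes.calibration("wrist"))
E
```

```text
pics
{'time': np.float64(0.0), 'joint_positions': array([-1.261,  0.333, -0.065,  1.461,  0.022,  1.35 , -0.089]), 'joint_vel': array([ 0.   , -0.002, -0.001,  0.   , -0.001, -0.001,  0.002]), 'joint_torque': array([-1.0000e-03, -6.2326e+01,  2.4000e-02, -3.8990e+01, -6.1000e-02,
        4.0000e-02,  0.0000e+00]), 'ee_pos': array([0.204, 0.59 , 0.233]), 'eef_rot': array([ 0.166,  0.986, -0.001, -0.   ]), 'ft_force': array([0.092, 0.241, 0.92 ]), 'torque': array([-0.04 , -0.002,  0.02 ]), 'width': np.float64(0.087)}
top {'fx': 388.015, 'fy': 388.015, 'cx': 252.626, 'cy': 197.08, 'R': [[-0.018, -1.0, -0.004], [-0.993, 0.018, -0.116], [0.116, 0.002, -0.993]], 't': [0.005, 0.602, 1.238]}
side {'fx': 366.35, 'fy': 366.35, 'cx': 258.515, 'cy': 188.974, 'R': [[0.973, -0.232, -0.013], [-0.139, -0.537, -0.832], [0.186, 0.811, -0.554]], 't': [-0.579, 0.189, 1.021]}
{'fx': 322.5085504578317, 'fy': 322.5085504578317, 'cx': 261.178685104973, 'cy': 191.22166598812325, 'hand_eye': array([[-3.73024485e-04, -9.59308389e-01, -2.82360186e-01,
         7.73165987e-02],
       [ 9.99999835e-01, -4.80989221e-04,  3.13048992e-04,
         9.92081467e-05],
       [-4.36122731e-04, -2.82360023e-01,  9.59308411e-01,
        -1.51056897e-01],
       [ 0.00000000e+00,  0.00000000e+00,  0.00000000e+00,
         1.00000000e+00]])}
```

View pics/top0.png

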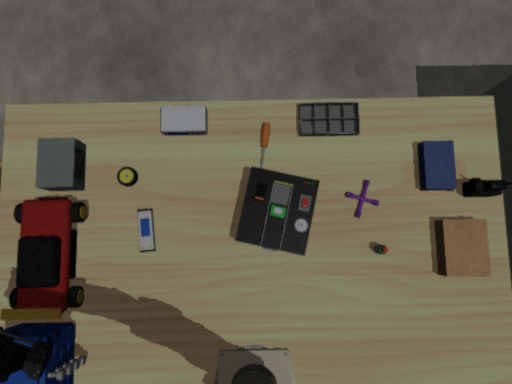

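View pics/side0.png

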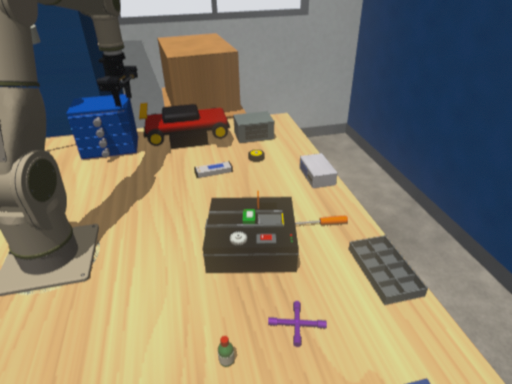

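Top view: case lid with corners near (253,168), (318,180), (306,254), (238,240); the tab is orange at (260,195), the transponder green at (278,211), the rocker red at (305,202) and the gear white at (301,226). The side view agrees: nothing tall stands near the case.

```bash
cat > h.py <<'E'
import cv2,numpy as np
from bench import r,eyes
from scipy.spatial.transform import Rotation as Ro
def cam(n,s=None):
    c=eyes.calibration(n)
    if n=="wrist":
        T=np.eye(4);T[:3,:3]=Ro.from_quat(s["eef_rot"]).as_matrix();T[:3,3]=s["ee_pos"]
        W=T@np.array(c["hand_eye"]);return c,W[:3,:3],W[:3,3]
    R=np.array(c["R"]);return c,R.T,-R.T@np.array(c["t"])
def cast(k,uv,z):
    c,R,o=k;uv=np.atleast_2d(uv).astype(float)
    d=np.c_[(uv[:,0]-c["cx"])/c["fx"],(uv[:,1]-c["cy"])/c["fy"],np.ones(len(uv))]@R.T
    return o+d*((z-o[2])/d[:,2])[:,None]
def blobs(im,lo,hi,amin=15):
    m=cv2.inRange(cv2.cvtColor(im,cv2.COLOR_BGR2HSV),lo,hi)
    cs,_=cv2.findContours(m,cv2.RETR_EXTERNAL,cv2.CHAIN_APPROX_NONE)
    return sorted([c for c in cs if cv2.contourArea(c)>=amin],key=cv2.contourArea,reverse=True)
E
python3 - <<'E'
from h import *
im=cv2.imread("pics/top0.png");k=cam("top");print("cam",k[2].round(3))
m=blobs(im[150:270,220:335],(0,0,0),(180,255,75),500)
if m:
    c=m[0];print("case rect",cv2.minAreaRect(c),cv2.boundingRect(c))
    a=cv2.boxPoints(cv2.minAreaRect(cv2.convexHull(c)))+[220,150]
    w=cast(k,a,.09);print(w.round(3),np.linalg.norm(np.diff(w,axis=0),axis=1),w.mean(0))
for n,lo,hi,z in(("green",(45,100,60),(85,255,255),.11),("orange",(8,150,100),(22,255,255),.13),("red",(0,150,80),(5,255,255),.095)):
    for c in blobs(im,lo,hi,5):
        p=cv2.minAreaRect(c)[0]
        if 230<p[0]<330 and 150<p[1]<270: print(n,p,cv2.contourArea(c),cast(k,p,z).round(3))
E
```

```text
cam [ 0.454 -0.008  1.299]
case rect ((54.080902099609375, 59.990718841552734), (76.99641418457031, 77.20243072509766), 11.888657569885254) (12, 17, 87, 88)
[[ 0.464  0.071  0.09 ]
 [ 0.701  0.018  0.09 ]
 [ 0.646 -0.219  0.09 ]
 [ 0.411 -0.161  0.09 ]] [0.24295719 0.24306496 0.24165224] [ 0.5552795  -0.07250944  0.09      ]
green (277.6471252441406, 210.9117889404297) 146.5 [[ 0.549 -0.082  0.11 ]]
red (304.5, 202.5) 22.5 [[ 0.575 -0.168  0.095]]
```

Case centre is about (0.555,-0.075), yaw about -12.6°, and the rocker checks at case (40,-86) against the given (40,-78). Plan: yaw the jaws so that the tab finger leads the transponder finger by about 40 mm. Now I go above the case for a close look.

```bash

python3 -m inch '{"translation":[[0.25,-0.45,0.15],[0.5,-0.93,0.3],[0.5,-0.93,0.3]],"rot":[[0,0,-0.1],[0,0,-0.2],[0,0,-0.2]],"jaw":[59,59,59]}' >/dev/null
python3 -m inch '{"translation":[[0.25,-0.45,0],[0.5,-0.93,0],[0.5,-0.93,0]],"rot":[[0,0,-0.1],[0,0,-0.24],[0,0,-0.24]],"jaw":[59,59,59]}' >/dev/null
python3 -m inch '{"translation":[[0.25,-0.45,0],[0.5,-0.93,0],[0.5,-0.93,0]],"rot":[[0,0,0],[0,0,0],[0,0,0]],"jaw":[59,59,59]}' >/dev/null
python3 -m inch '{"translation":[[0.25,-0.45,0],[0.5,-0.93,0],[0.5,-0.93,0]],"rot":[[0,0,0],[0,0,0],[0,0,0]],"jaw":[59,59,59]}'
```

```text
time: 1.3
ee_pos: [0.4161, 0.2014, 0.2648]
eef_rot: [0.401, 0.916, -0.001, 0.002]
ft_force: [0.8, -0.4, -0.5]
width: 0.0591
```

```bash

python3 -m inch '{"translation":[[0.25,-0.45,0],[0.5,-0.9,0],[0.5,-0.9,0]],"rot":[[0,0,0],[0,0,0],[0,0,0]],"jaw":[59,59,59]}' >/dev/null
python3 -m inch '{"translation":[[0.25,-0.45,0],[0.5,-0.9,0],[0.5,-0.9,0]],"rot":[[0,0,0],[0,0,0],[0,0,0]],"jaw":[59,59,59]}' >/dev/null
python3 -m inch '{"translation":[[0.25,-0.4,0],[0.44,-0.8,0],[0.44,-0.8,0],[0.44,-0.8,0],[0.44,-0.8,0],[0.44,-0.8,0]],"rot":[[0,0,0],[0,0,0],[0,0,0],[0,0,0],[0,0,0],[0,0,0]],"jaw":[59,59,59,59,59,59]}'
cat > look.py <<'E'
import sys
from h import *
n=sys.argv[1];s=r.read_state();im=eyes.camera("wrist");cv2.imwrite(f"pics/{n}.png",im)
np.savez(f"pics/{n}.npz",ee_pos=s["ee_pos"],eef_rot=s["eef_rot"]);k=cam("wrist",s)
print(s["time"],s["ee_pos"],s["eef_rot"],s["width"])
for nm,lo,hi,z in(("green",(45,100,40),(85,255,255),.11),("orange",(6,150,80),(22,255,255),.13),("red",(0,150,80),(5,255,255),.095),("red2",(172,150,80),(180,255,255),.095)):
    for c in blobs(im,lo,hi,60):
        b=cv2.minAreaRect(cv2.convexHull(c));w=cast(k,cv2.boxPoints(b),z)
        print(nm,np.round(b[0],1),cv2.contourArea(c),w.mean(0).round(4),"sides",np.linalg.norm(np.diff(w,axis=0),axis=1)[:2].round(4),"dir",np.degrees(np.arctan2(*(w[1]-w[0])[1::-1])).round(1))
E
python3 look.py w1
```

```text
time: 2.5
ee_pos: [0.5637, -0.0658, 0.2648]
eef_rot: [0.404, 0.915, -0.002, 0.004]
ft_force: [-0.3, -0.2, -0.1]
width: 0.0591
2.5 [ 0.56366434 -0.06579124  0.26483082] [ 0.40398883  0.91475539 -0.00176773  0.00353339] 0.05911910161603945
green [239.8 179.5] 1672.0 [ 0.5498 -0.0814  0.11  ] sides [0.0494 0.0353] dir 76.0
orange [309.4 166.9] 444.0 [ 0.5858 -0.0252  0.13  ] sides [0.0283 0.0152] dir 77.1
red [213.  250.5] 154.5 [ 0.583  -0.1653  0.095 ] sides [0.028 0.013] dir 129.5
```

View pics/w1.png

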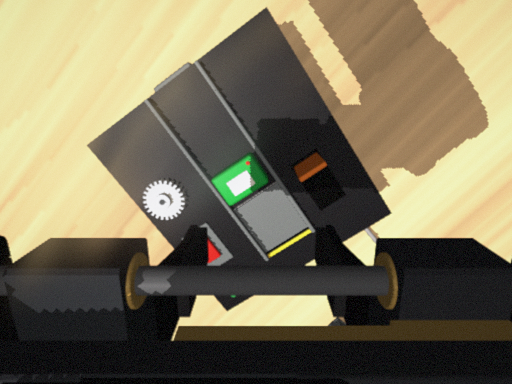

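The wrist view shows the near lid corners at (267,9) and (88,146), the left far corner at (390,212) and the left rail from (197,63) to (312,228). The flap's yellow far edge runs (267,258)-(312,230), and the tab's front face is at (310,167). Image up is towards the robot.

```bash
python3 - <<'E'
from h import *
s=np.load("pics/w1.npz");k=cam("wrist",s)
A=cast(k,[(267,9),(88,146),(390,212)],.09)[:,:2]
print("corners",A.round(4),"width",np.linalg.norm(A[0]-A[1]),"len",np.linalg.norm(A[2]-A[0]))
# model fit with scale fixed: corners in case frame
M=np.array([(-.12,.11),(-.12,-.11),(.12,.11)])
a=A-A.mean(0);m=M-M.mean(0)
yaw=np.arctan2((m[:,0]*a[:,1]-m[:,1]*a[:,0]).sum(),(m*a).sum())
R=np.array([[np.cos(yaw),-np.sin(yaw)],[np.sin(yaw),np.cos(yaw)]])
o=A.mean(0)-R@M.mean(0);print("yaw",np.degrees(yaw),"origin",o)
def tc(p):return (np.asarray(p)-o)@R
for nm,uv,z in(("rail",(197,63),.098),("rail",(312,228),.098),("yellow",(267,258),.088),("yellow",(312,230),.088),("green",(239.8,179.5),.11)):print(nm,tc(cast(k,uv,z)[0,:2]).round(4))
im=cv2.imread("pics/w1.png")
c=blobs(im,(6,150,80),(22,255,255),60)[0];b=cv2.boxPoints(cv2.minAreaRect(c));print(b)
for z in(.088,.136):print("tab",z,tc(cast(k,b,z)[:,:2]).round(4).tolist())
c=blobs(im,(45,100,40),(85,255,255),60)[0];h=cv2.approxPolyDP(cv2.convexHull(c),3,True)[:,0];print(h.tolist(),tc(cast(k,h,.11)[:,:2]).round(4).tolist())
p=s["ee_pos"];x,y=s["eef_rot"][:2];ty=np.array([2*x*y,y*y-x*x]);print("tool in case",tc(p[:2]),"tool y in case",ty@R)
E
```

```text
corners [[ 0.4657  0.0499]
 [ 0.4156 -0.1629]
 [ 0.6953 -0.0044]] width 0.21857612672600285 len 0.23586647412268447
yaw -13.119430968961094 origin [ 0.55618227 -0.08392652]
rail [-0.1169  0.0309]
rail [0.0821 0.031 ]
yellow [ 0.0889 -0.0314]
yellow [0.0886 0.0287]
green [-0.007   0.0013]
[[291.61536 168.92307]
 [318.1538  151.23074]
 [327.2307  164.84613]
 [300.69226 182.53845]]
tab 0.088 [[0.0182, 0.0477], [0.018, 0.0801], [0.0355, 0.0804], [0.0359, 0.0476]]
tab 0.136 [[0.0065, 0.0501], [0.0064, 0.0778], [0.0212, 0.078], [0.0216, 0.05]]
[[252, 153], [268, 181], [229, 205], [211, 180]] [[-0.0217, 0.0261], [0.0099, 0.0231], [0.0083, -0.023], [-0.0226, -0.0222]]
tool in case [0.0031704  0.01936023] tool y in case [0.56692255 0.82375215]
```

```bash

python3 -m inch '{"translation":[[-0.25,0.18,0],[-0.25,0.18,-0.4],[-0.25,0.18,-0.8],[-0.25,0.18,-0.8],[-0.25,0.18,-0.8]],"rot":[[0,0,0],[0,0,0],[0,0,0],[0,0,0],[0,0,0]],"jaw":[59,59,59,59,59]}'
python3 look.py w2
cat > st.py <<'E'
from h import *
yaw=np.radians(-13.12);R=np.array([[np.cos(yaw),-np.sin(yaw)],[np.sin(yaw),np.cos(yaw)]]);o=np.array([.5562,-.0839])
s=r.read_state();p=s["ee_pos"];x,y=s["eef_rot"][:2];ty=np.array([2*x*y,y*y-x*x])@R;h=(s["width"]+.015)/2
print("t",round(s["time"],2),"case TCP",((p[:2]-o)@R).round(4),"z",p[2].round(4),"F1",((p[:2]-o)@R+h*ty).round(4),"F2",((p[:2]-o)@R-h*ty).round(4),"F",s["ft_force"].round(1))
E
python3 st.py
```

```text
time: 3.05
ee_pos: [0.5387, -0.0476, 0.1858]
eef_rot: [0.404, 0.915, -0.002, 0.004]
ft_force: [0.9, -0.2, 0.7]
width: 0.0592
3.05 [ 0.53869634 -0.04764649  0.18584543] [ 0.40383187  0.9148246  -0.00185631  0.00350947] 0.05916477067282635
green [241.2 241. ] 2669.0 [ 0.5479 -0.0805  0.11  ] sides [0.0512 0.0374] dir 75.7
orange [331.8 229.3] 616.0 [ 0.5829 -0.0232  0.13  ] sides [0.0261 0.0242] dir 76.0
red [200.1 319.8] 294.0 [ 0.5756 -0.1684  0.095 ] sides [0.0186 0.0274] dir 85.8
t 3.1 case TCP [-0.0245  0.0313] z 0.1868 F1 [-0.0035  0.0617] F2 [-0.0454  0.0009] F [0.4 0.3 0.7]
```

View pics/w2.png

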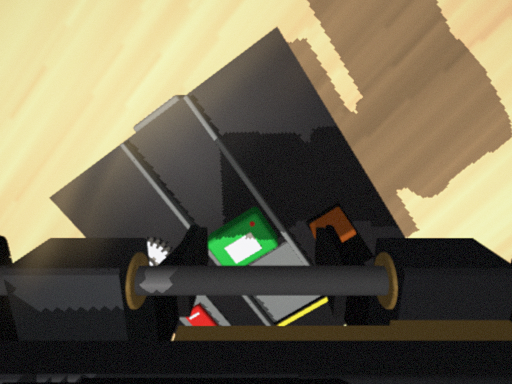

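Fingertips are where predicted: (195,235) behind the transponder and (325,235) short of the tab. Now I lower them.

```bash

python3 -m inch '{"translation":[[0,0,-0.35],[0,0,-0.7],[0,0,-0.78],[0,0,-0.78],[0,0,-0.78]],"rot":[[0,0,0],[0,0,0],[0,0,0],[0,0,0],[0,0,0]],"jaw":[59,59,59,59,59]}'
python3 st.py
```

```text
time: 3.6
ee_pos: [0.5409, -0.048, 0.1111]
eef_rot: [0.404, 0.915, -0.001, 0.006]
ft_force: [0.9, 0.6, 0.6]
width: 0.0589
t 3.6 case TCP [-0.0231  0.0315] z 0.1111 F1 [-0.0021  0.0619] F2 [-0.044  0.001] F [0.9 0.6 0.6]
```

```bash

python3 -m inch '{"translation":[[0.04,-0.01,-0.02],[0.08,-0.02,-0.02],[0.12,-0.03,-0.02],[0.16,-0.04,-0.02],[0.2,-0.045,-0.02],[0.22,-0.05,-0.02],[0.22,-0.05,-0.02],[0.22,-0.05,-0.02]],"rot":[[0,0,0],[0,0,0],[0,0,0],[0,0,0],[0,0,0],[0,0,0],[0,0,0],[0,0,0]],"jaw":[59,59,59,59,59,59,59,59]}'
python3 st.py; python3 look.py w3; python3 -c "
from h import *
cv2.imwrite('pics/s3.png',cv2.resize(eyes.camera('side')[175:285,190:310],None,fx=5,fy=5))"
```

```text
time: 4.4
ee_pos: [0.562, -0.0528, 0.1086]
eef_rot: [0.404, 0.915, -0.001, 0.004]
ft_force: [-5.6, 1.0, 1.8]
width: 0.0592
t 4.4 case TCP [-0.0014  0.0316] z 0.1086 F1 [0.0196 0.0622] F2 [-0.0225  0.001 ] F [-5.6  1.   1.8]
4.4 [ 0.56197849 -0.05281167  0.10862619] [ 0.40392779  0.91478034 -0.00111563  0.00424671] 0.05923151679056335
green [233.5 252. ] 874.0 [ 0.5511 -0.0616  0.11  ] sides [0.0268 0.0148] dir 42.3
green [228.6 310.5] 805.0 [ 0.5722 -0.0901  0.11  ] sides [0.0466 0.0165] dir 51.1
orange [355.  246.3] 673.0 [ 0.5835 -0.0144  0.13  ] sides [0.0075 0.0244] dir 79.5
```

View pics/w3.png

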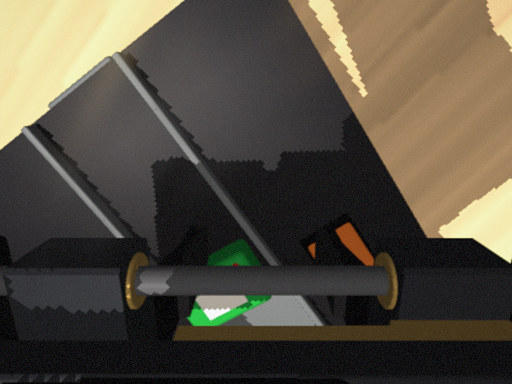

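View pics/s3.png

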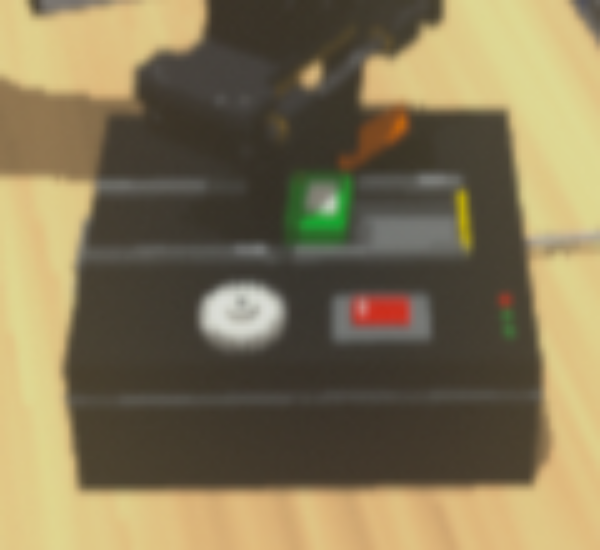

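The side crop shows the tab tipped about 1 rad at (380,140) and the flap sunk, with the green block still square on the lid at (320,208). The 5.6 N push matches. I push on slowly.

```bash

python3 -m inch '{"translation":[[0.04,-0.01,0],[0.08,-0.02,0],[0.12,-0.03,0],[0.16,-0.035,0],[0.2,-0.045,0],[0.24,-0.055,0],[0.28,-0.065,0],[0.32,-0.075,0],[0.34,-0.08,0],[0.34,-0.08,0],[0.34,-0.08,0]],"rot":[[0,0,0],[0,0,0],[0,0,0],[0,0,0],[0,0,0],[0,0,0],[0,0,0],[0,0,0],[0,0,0],[0,0,0],[0,0,0]],"jaw":[59,59,59,59,59,59,59,59,59,59,59]}'
python3 st.py; python3 -c "
from h import *
cv2.imwrite('pics/s4.png',cv2.resize(eyes.camera('side')[175:285,190:310],None,fx=5,fy=5))"
```

```text
time: 5.6
ee_pos: [0.5963, -0.0609, 0.1088]
eef_rot: [0.404, 0.915, -0.001, 0.005]
ft_force: [0.4, -0.7, 1.8]
width: 0.0589
t 5.6 case TCP [0.0339 0.0315] z 0.1088 F1 [0.0548 0.0619] F2 [0.013 0.001] F [ 0.4 -0.7  1.8]
```

View pics/s4.png

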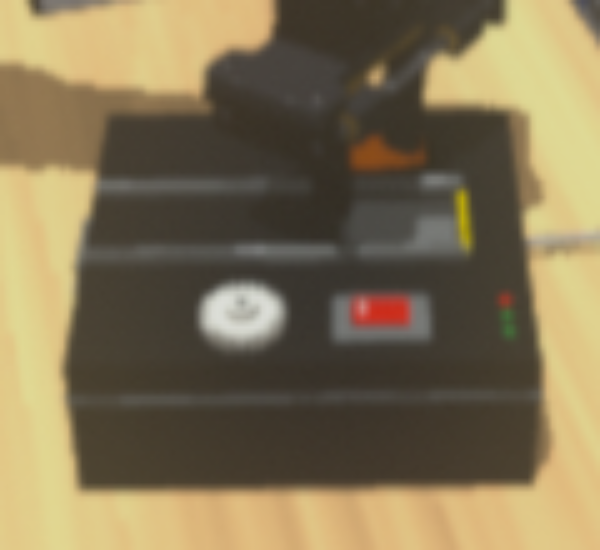

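No green is left above the lid, and the x force has gone, so it has dropped in. A quick mask check with the wrist and side cameras, then draw back.

```bash
python3 look.py w4; python3 -c "
from h import *
print([cv2.boundingRect(c) for c in blobs(eyes.camera('side')[175:285,190:310],(45,80,40),(85,255,255),2)])"
```

```text
5.65 [ 0.59632911 -0.06090387  0.10889329] [ 0.40395329  0.91476668 -0.00097235  0.00476628] 0.05866903887540431
orange [318.7 221.5] 3213.5 [ 0.5981 -0.0253  0.13  ] sides [0.0215 0.0392] dir 77.2
orange [283.5 332.5] 314.0 [ 0.6259 -0.0771  0.13  ] sides [0.0427 0.0076] dir 42.2
orange [211.5 332.5] 309.0 [ 0.6002 -0.1005  0.13  ] sides [0.035  0.0076] dir 42.2
orange [379.  332.5] 134.0 [ 0.6602 -0.0461  0.13  ] sides [0.0231 0.0077] dir 42.2
orange [412.5 330. ] 102.5 [ 0.6711 -0.0342  0.13  ] sides [0.0167 0.0106] dir 42.2
orange [335.5 332.5] 97.5 [ 0.6446 -0.0602  0.13  ] sides [0.0187 0.0076] dir 42.2
orange [437.9 332.9] 65.0 [ 0.6815 -0.027   0.13  ] sides [0.0068 0.0121] dir 115.7
[(100, 62, 3, 6)]
```

View pics/w4.png

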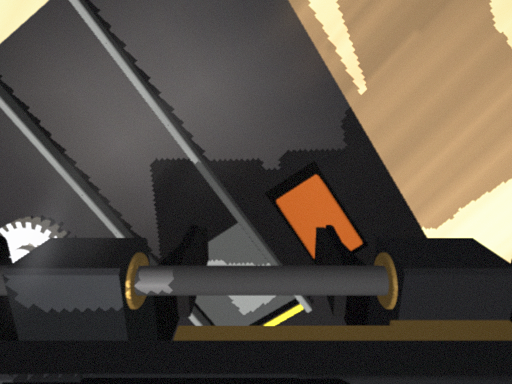

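The tab lies flat at (320,215), the flap is swung down and no green shows in the mouth. I draw back along the lane, then up.

```bash

python3 -m inch '{"translation":[[-0.08,0.02,0],[-0.16,0.04,0],[-0.24,0.055,0],[-0.32,0.075,0],[-0.4,0.09,0],[-0.48,0.11,0],[-0.56,0.13,0],[-0.62,0.145,0],[-0.62,0.145,0],[-0.62,0.145,0]],"rot":[[0,0,0],[0,0,0],[0,0,0],[0,0,0],[0,0,0],[0,0,0],[0,0,0],[0,0,0],[0,0,0],[0,0,0]],"jaw":[59,59,59,59,59,59,59,59,59,59]}'
python3 -m inch '{"translation":[[0,0,0.3],[0,0,0.6],[0,0,0.95],[0,0,0.95],[0,0,0.95]],"rot":[[0,0,0],[0,0,0],[0,0,0],[0,0,0],[0,0,0]],"jaw":[59,59,59,59,59]}' >/dev/null
python3 -m inch '{"translation":[[-0.2,0.3,0.3],[-0.4,0.6,0.6],[-0.6,0.8,0.6],[-0.6,0.8,0.6],[-0.6,0.8,0.6],[-0.6,0.8,0.6],[-0.6,0.8,0.6]],"rot":[[0,0,0],[0,0,0],[0,0,0],[0,0,0],[0,0,0],[0,0,0],[0,0,0]],"jaw":[59,59,59,59,59,59,59]}'
python3 -c "
from h import *
a=eyes.camera('side')[175:285,190:310];b=eyes.camera('top')[150:270,200:320]
print([(cv2.boundingRect(c)) for i in (a,b) for c in blobs(i,(45,80,40),(85,255,255),4)])
cv2.imwrite('pics/f.png',np.hstack([cv2.resize(a,(400,400)),cv2.resize(b,(400,400))]))"
```

```text
time: 6.75
ee_pos: [0.5343, -0.0463, 0.109]
eef_rot: [0.404, 0.915, -0.001, 0.005]
ft_force: [0.9, 0.4, 0.1]
width: 0.0591
time: 7.95
ee_pos: [0.4751, 0.0327, 0.2637]
eef_rot: [0.405, 0.914, -0.001, 0.005]
ft_force: [-0.5, -0.5, 0.3]
width: 0.059
[(100, 62, 3, 6)]
```

View pics/f.png

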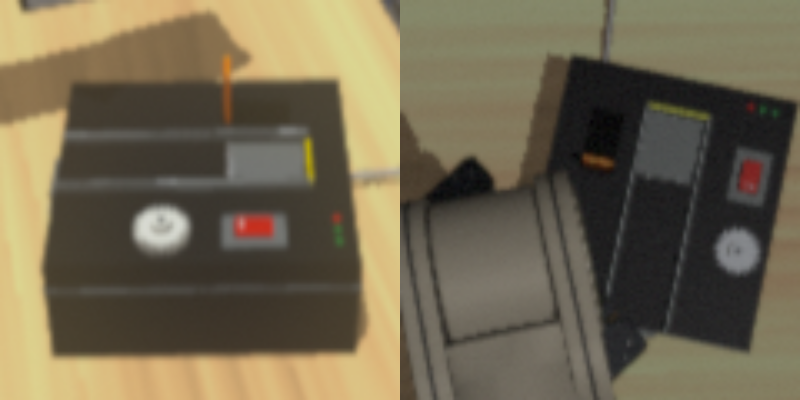

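Both views show the tab upright at (227,90), the flap flush and closed, no transponder on the lid, and the gear and rocker where they were. I hand it in.

```bash
python3 -c "
from bench import r
print(r.close_job(), r.read_state()['time'])"
```

```text
the job is handed in; nothing more can be done
the job is handed in; nothing more can be done
```

The transponder is in the case, the flap has closed over it, and the job is handed in; the last clock reading before that was about 8 s of the 32 s allowed.

I set the jaws 59 mm apart and turned them about 34° to the case, so the tab finger led the other by about 42 mm. One straight push opened the flap, then moved the transponder along the lane until it dropped in. After that I drew back along the lane and up.

- **Flap open first:** with the tab tipped about 1 rad (5.6 N push), the transponder was still square on the lid at about x 7 mm, short of the mouth at 20 mm. The tab angle is judged from the picture and the x from where the finger stood.
- **Dropped in:** the x force fell to about zero and no green was visible above the lid or in the mouth.
- **After drawing back:** the tab stood upright, the flap was flush, and the gear and rocker looked unmoved. The wrist force was within its no-load noise, under 1 N.

The transponder's resting pose inside the closed case cannot be seen, so it is inferred. I did not re-measure the objects on the table, but the arm never went near them at low height. No check failed; the only mismatch was that the first rough fix from the top camera put the case about 9 mm off, which the close-up view corrected before any contact.

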